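# Hang the dipper scoop in the notch of the pine-cone bin

## Robot

A 6-joint arm with a two-finger parallel gripper is mounted at the origin on the work surface. World frame = base frame: x ahead of the robot, y to its left, z up, the work surface at z = 0. Lengths are in m, angles in rad, forces in N, time in s.
With the tool pointing down it reaches from about 0.3 to 0.95 m from the base axis. Payload 3.1 kg.
Tool frame: the origin (TCP) lies between the finger pads; the fingertips stand 17 mm ahead of it and the grasp point (between the pads) lies 2 mm behind it (manip.tip_extent is the z of the fingertips in the tool frame, in m); z points along the fingers, y is the line along which they close (so a half turn about z gives the same grasp; the last joint's range is limited). The gripper opens to 85 mm and grips with 20 to 120 N. Pads are 22 mm wide; open, the fingers measure 114 mm over their backs; the gripper's body (76 mm by 85 mm) begins 54 mm behind the grasp point. The pads swing forward as they close: fully open they stand 13 mm farther back than shut.
Start: joints at [1.186, 0.308, 1.634, -0, 1.2, -0.07], TCP at [0.194, 0.594, 0.248] pointing down, gripper open.
Joint ranges: [-3.06, 3.06], [-0.79, 1.96], [0.05, 2.63], [-1.19, 4.34], [0.05, 2.64], [-2.94, 2.94]. Speed limits (rad/s): [2.79, 2.79, 3.14, 3.14, 3.14, 3.14].

## Interface

Orientations are given as a unit quaternion [x, y, z, w].
In Python, from workcell import manip gives the robot as it stands.
- The arm moves only by the tool play_rows, never from a script. Its argument "motion" is a list of rows, each an object of numbers: "tx", "ty", "tz": the shift along the tool's x, y, z in cm; "spin": the turn about the tool's z in degrees. In form: [{"tx": .., "ty": .., "tz": .., "spin": ..}, ...]. A call has 1 to 8 rows; each row is the pose to reach, as a shift and turn from the pose commanded when the call began, along the tool's axes at that moment; what a row does not reach only later rows make up. A row lasts 1/12 s, in which the tool goes at most 41.7 mm and 7.16 degrees, less where a joint would pass 70% of its speed; a pose out of reach is approached as far as the arm can. A call with a gripper value outside its range is refused whole. "jaw" is the opening, from -1 (shut) to 1 (fully open), set as the call begins (left out, the last holds). The fingers move at their own pace and stop on an object; "squeeze" is the grip in N (left out, the last holds). Time passes only in rows, so rows that repeat a pose let the fingers close. It gives the time, the measured TCP pose, the force, the opening and the grip force at its end, in the units of the state.
- manip.observe(): the state, without advancing time (a new reading comes with each control period).
- manip.camera(name): name is "scene" or "side" or "wrist"; returns (picture, depth): 480x640x3 uint8, blue, green, red; 480x640 float32, m along the optical axis (not along the pixel's ray), 0 where there is no reading.
- manip.get_calibration(name): a dict with "fx", "fy", "cx", "cy" (pixels), "camera_from_world" (4x4, takes a point from world to camera coordinates). Camera axes: x right, y down, z forward; pixel columns grow to the right and rows downward; lengths in m; the calibration is good to about 2 mm. A picture is of the moment at which its call begins: read the wrist's pose just before it. get_calibration takes no time and is no camera call; for the wrist camera it gives the pose at the moment of the call.
- manip.close_job(): hands the job in; it is judged then, once.
Trained networks look in the newest picture that a camera, given by its name, has taken for a name from the list of things; names that differ only in an ending like _2 or _b are one class to them, and where a whole thing is asked for, a point or a joint stands for the part that bears it (a point fixed in the world has none). Each returns a list of dicts, best first, with "conf" (0 to 1); they miss things now and then, are a little off and sometimes report something else, mostly with a low value. They report only what shows in the picture. A call takes as long as a camera call. They do not tell look-alikes from the thing itself.
- manip.find_in(camera, label): "location" ([x, y, z] in m, in the coordinates of the camera as it stood for that picture, good to about 4 mm: the middle of the surface that is visible of it).
- manip.trace(camera, label): "region" (480x640 bool, what is visible of it).
The state is a dict: "time_s": time; "joint_positions": joint angles; "qvel": joint speeds; "tau": joint torques, N m; "eef_pos": TCP position; "orientation": TCP orientation; "wrist_force": force on the tool from outside, world axes, zero at the start; "wrist_torque": the same for the moment, N m; "opening": opening from 0.0 (shut) to 1.0 (fully open); "grip_force": force on a finger pad.
Only numpy, scipy, OpenCV 4.12 (cv2) and the standard library are available. Lean on these libraries where they do the work, as an engineer would, in place of code of your own. Each camera call takes 0.05 s, during which the arm holds its last target. There are 200 camera calls.

## Task

Pick up the steel dipper scoop and hang it by its own hook on the steel front lip of the pine-cone bin, cup inside the bin, with the hook dropped fully home into the notch in the lip so that it cannot slide along. Be gentle: never press or shove the scoop against the bin with more than about 25 newtons. Leave the other things on the table where they are, and let go of the scoop when it hangs.

Things in the scene. Friction and masses are not known exactly. Their poses are not given: they have to be found in the camera images.
- bin: Open plywood bin of pine cones, fixed, 200 (x) by 260 (y) by 110 mm high, walls 6 mm; origin at centre of underside, z up. Front wall at -x, nearest the robot; its top is a steel lip strip between two corner posts (9 mm thick, 111 mm high, covering the outer 70 mm at each end of the wall). Cones in the rear, up to 55 mm high; the front 90 mm is empty.
- bin_lip (a point): Mid-length, mid-thickness of the lip's top edge: bin x = -97, y = 0, z = 110 mm. Lip strip 6 mm thick, rigid, along bin y, with one square-cut notch 19 mm wide, 10 mm deep (floor at z = 100 mm). The notch's middle lies anywhere from 30 mm to one side to 30 mm to the other of this point: not reported, to be seen or felt by sliding the hook along the lip.
- scoop: Steel dipper standing on its cup, 0.11-0.21 kg, 152 mm high; origin at centre of cup's underside, z up. Cup 56 mm across, 40 high. A strap 14 mm wide (y) rises at the cup's back, x = -31 to -27 mm, to the hook; above it a wooden grip 18 (y) by 14 (x) mm, z = 88 to 152 mm. Hung as it should be, its x axis points as the bin's x: hook tip outside, strap and cup inside.
- scoop_hook (a point): Middle of the flat underside of the hook's bridge: scoop x = -37.5, y = 0, z = 85 mm. The bridge is 14 mm wide (y), 3 thick, and runs to -x from the strap; from its end a tip plate 3 mm thick hangs down to z = 68 mm. The hook's gap, strap to tip plate, is 13 mm (x = -44 to -31 mm).
- scoop_grip (a point): Point in the wooden grip at which to hold it: scoop x = -29 mm, y = 0, z = 128 mm; scoop's axes. Close the fingers along the scoop's y; held here the fingertips stay clear above the lip when the hook is home in the notch.
- jar: Bystander: glass jar with steel lid, 60 mm diameter, 75 mm high; origin at centre of underside.
- spool: Bystander: terracotta-coloured ribbon spool standing on end, 56 mm diameter, 40 mm high; origin at centre of underside.
- tin: Bystander: round tin, 68 mm diameter, 60 mm high; origin at centre of underside.
- pine_cone: Bystander: loose pine cone standing upright, 48 mm diameter, 55 mm high; origin at centre of underside.
- screwdriver: Bystander: screwdriver lying on the table, about 200 mm long; origin under its middle.
Not all that is in view belongs to the job. Several things look just like the scoop: the one meant starts farthest to the robot's left.

How it is judged:
By the outcome, as a careful person would: the job done as asked, in the order asked, and still so for the second after the job is handed in, with the robot touching nothing.
It also fails if it takes over 72 s, if anything falls off the work surface, if the arm or the gripper's body presses on something with over 40 N, if the wrist force passes 120 N, or if a joint passes its speed limit or range.

## Working session

There is one attempt and no reset: what is moved stays moved. The work goes in short steps, Python scripts to look and compute and a tool call to move; the robot and the scene stay as the last step left them, time stands still between calls to the robot, and variables do not carry over. Pictures are saved under pics/ and viewed, at most 10 in all, crops included, and the job is handed in when it is done.

Besides the shell and the picture viewer there is one more tool, called after "Request:" as a command line: name --argument value ..., lists and objects as JSON in quotes. play_rows: Moves the arm, as the interface text tells. Its arguments: {"type":"object","properties":{"motion":{"type":"array","items":{"type":"object","properties":{"tx":{"type":"number"},"ty":{"type":"number"},"tz":{"type":"number"},"spin":{"type":"number"}}}},"jaw":{"type":"number"},"squeeze":{"type":"number"}},"required":["motion"]}

```bash
ls; mkdir -p pics
cat > h.py <<'E'
from workcell import manip
import numpy as np, cv2
def toworld(cal,p):
    return (np.linalg.inv(np.array(cal["camera_from_world"]))@np.r_[p,1])[:3]
def cloud(cal,d):
    v,u=np.mgrid[:480,:640]
    P=np.stack([(u-cal["cx"])/cal["fx"]*d,(v-cal["cy"])/cal["fy"]*d,d,np.ones_like(d)],-1)
    return (P@np.linalg.inv(np.array(cal["camera_from_world"])).T)[...,:3]
E
python3 - <<'E'
from h import *
print(manip.observe())
ims=[]
for c in ["scene","side"]:
    im,d=manip.camera(c); cal=manip.get_calibration(c)
    cv2.imwrite(f"pics/{c}0.png",im); np.savez(f"{c}0.npz",im=im,d=d)
    print(c,np.round(np.linalg.inv(cal["camera_from_world"]),3).tolist(),cal["fx"])
    for l in ["scoop","scoop_grip","bin","jar","spool","tin","pine_cone","screwdriver"]:
        for r in manip.find_in(c,l): print(l,round(r["conf"],2),np.round(toworld(cal,r["location"]),3))
E
```

```text
pics
{'time_s': 0.0, 'joint_positions': array([ 1.18629329e+00,  3.09002222e-01,  1.63521014e+00,  1.37723314e-05,
        1.19971832e+00, -6.96596417e-02]), 'qvel': array([ 0.00045652, -0.00035353,  0.00158208, -0.00132632, -0.00162258,
        0.00072958]), 'tau': array([-2.34908266e-04, -4.15253949e+01, -2.76660794e+01,  1.17017617e-04,
        1.02041307e-02, -6.23121501e-07]), 'eef_pos': array([0.19323995, 0.59353577, 0.24703755]), 'orientation': array([ 1.56774677e-01,  9.87633704e-01, -1.13755532e-03, -2.69434816e-04]), 'wrist_force': array([ 0.10643132,  0.0003538 , -0.24064514]), 'wrist_torque': array([0.0216356 , 0.03138442, 0.02574884]), 'grip_force': 0.0, 'opening': 0.9999883615937185}
scene [[0.31, 0.77, -0.558, 1.26], [0.951, -0.255, 0.177, -0.265], [-0.006, -0.585, -0.811, 1.303], [0.0, 0.0, 0.0, 1.0]] 534.5678766977699
scoop 0.97 [ 0.225 -0.372  0.029]
scoop 0.67 [ 0.328 -0.401  0.029]
scoop 0.58 [ 0.62  -0.212  0.03 ]
scoop 0.26 [ 0.481 -0.312  0.005]
scoop_grip 0.88 [ 0.327 -0.406  0.036]
scoop_grip 0.84 [ 0.62  -0.211  0.031]
scoop_grip 0.83 [ 0.223 -0.372  0.034]

[... 272 characters left out ...]
de [[0.937, -0.218, 0.274, 0.146], [-0.35, -0.553, 0.756, -0.751], [-0.013, -0.804, -0.594, 0.704], [0.0, 0.0, 0.0, 1.0]] 466.2716428242388
scoop 0.97 [ 0.208 -0.387  0.037]
scoop 0.77 [ 0.464 -0.466  0.033]
scoop 0.68 [ 0.332 -0.411  0.037]
scoop 0.65 [ 0.612 -0.212  0.031]
scoop_grip 0.94 [ 0.337 -0.411  0.032]
scoop_grip 0.73 [ 0.213 -0.394  0.039]
scoop_grip 0.69 [ 0.619 -0.214  0.038]
scoop_grip 0.56 [ 0.464 -0.469  0.029]
scoop_grip 0.16 [0.574 0.165 0.057]
bin 0.62 [0.573 0.163 0.054]
jar 0.69 [ 0.52  -0.166  0.052]
spool 0.92 [ 0.461 -0.329  0.005]
tin 0.8 [0.451 0.402 0.042]
pine_cone 0.83 [0.379 0.19  0.031]
pine_cone 0.36 [0.574 0.166 0.059]
screwdriver 0.96 [ 0.409 -0.104  0.018]
```

View pics/scene0.png

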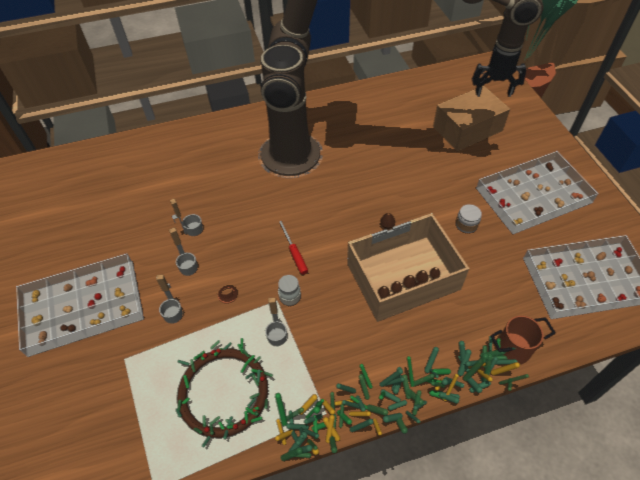

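View pics/side0.png

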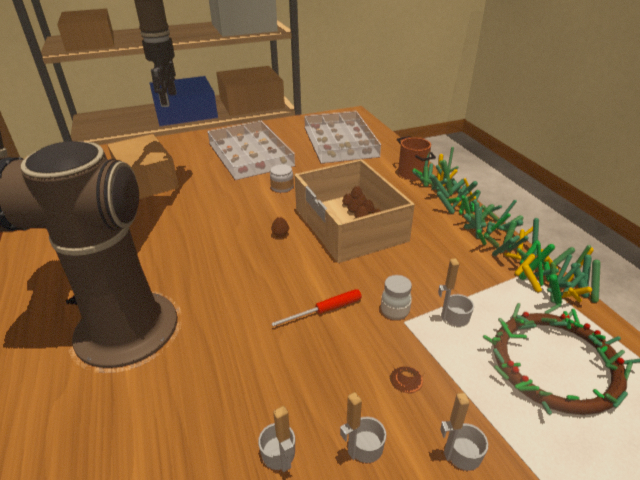

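Run:
```python
from h import *
for c in ["scene","side"]:
    z=np.load(f"{c}0.npz"); cal=manip.get_calibration(c); W=cloud(cal,z["d"]); ok=z["d"]>0
    m=ok&(np.hypot(W[...,0]-.62,W[...,1]+.21)<.08)&(W[...,2]>.008)
    P=W[m]
    for a,b in [(.095,.15),(.15,.17)]:
        q=P[(P[:,2]>a)&(P[:,2]<b)]; print(c,a,len(q),q.mean(0).round(4) if len(q) else "", q.min(0).round(3) if len(q) else "",q.max(0).round(3) if len(q) else "")
    q=P[(P[:,2]>.03)&(P[:,2]<.045)]
    # circle of rim
    A=np.c_[2*q[:,:2],np.ones(len(q))]; s=np.linalg.lstsq(A,(q[:,:2]**2).sum(1),rcond=None)[0]; print("rim",len(q),s[:2].round(4),np.sqrt(s[2]+s[0]**2+s[1]**2).round(4))
    q=P[(P[:,2]>.055)&(P[:,2]<.088)]; print("strap/hook",len(q),q.mean(0).round(4))
    j=ok&(np.hypot(W[...,0]-.54,W[...,1]+.16)<.06)&(W[...,2]>.065)&(W[...,2]<.09); 
    q=W[j]; print("jar",q.min(0).round(3),q.max(0).round(3))
    # bin top
    b=ok&(np.hypot(W[...,0]-.57,W[...,1]-.18)<.22)&(W[...,2]>.1)&(W[...,2]<.12); q=W[b]
    r=cv2.minAreaRect(q[:,:2].astype(np.float32)); print("bin",len(q),r,cv2.boxPoints(r).round(3).tolist(),np.median(q[:,2]))
    # crops
    u=[(370,500,200,300),(290,420,150,260)][c=="side"]
    cv2.imwrite(f"pics/{c}_bin.png",cv2.resize(z["im"][u[2]:u[3],u[0]:u[1]],None,fx=5,fy=5,interpolation=3))
```

```text
scene 0.095 81 [ 0.6141 -0.2078  0.1239] [ 0.607 -0.217  0.096] [ 0.62  -0.198  0.148]
scene 0.15 37 [ 0.6099 -0.2073  0.1534] [ 0.601 -0.216  0.15 ] [ 0.62  -0.199  0.158]
rim 152 [ 0.6165 -0.1956] 0.04
strap/hook 29 [ 0.6081 -0.2054  0.0695]
jar [ 0.503 -0.176  0.065] [ 0.558 -0.124  0.085]
bin 1238 ((0.5673409104347229, 0.17352133989334106), (0.20583555102348328, 0.26461344957351685), 4.184114933013916) [[0.45500001311302185, 0.2980000078678131], [0.4740000069141388, 0.03400000184774399], [0.6800000071525574, 0.04899999871850014], [0.6600000262260437, 0.31299999356269836]] 0.10992942071645617
side 0.095 221 [ 0.603  -0.2137  0.1233] [ 0.598 -0.22   0.095] [ 0.612 -0.199  0.15 ]
side 0.15 49 [ 0.6056 -0.2105  0.1528] [ 0.598 -0.219  0.15 ] [ 0.613 -0.199  0.155]
rim 290 [ 0.6209 -0.2056] 0.0338
strap/hook 87 [ 0.5995 -0.21    0.0735]
jar [ 0.501 -0.179  0.065] [ 0.553 -0.125  0.078]
bin 1283 ((0.5657972097396851, 0.17074967920780182), (0.20425699651241302, 0.2660415768623352), 4.345673561096191) [[0.45399999618530273, 0.29600000381469727], [0.4740000069141388, 0.029999999329447746], [0.6779999732971191, 0.04600000008940697], [0.6579999923706055, 0.3109999895095825]] 0.10804803368918059
```

View pics/side_bin.png

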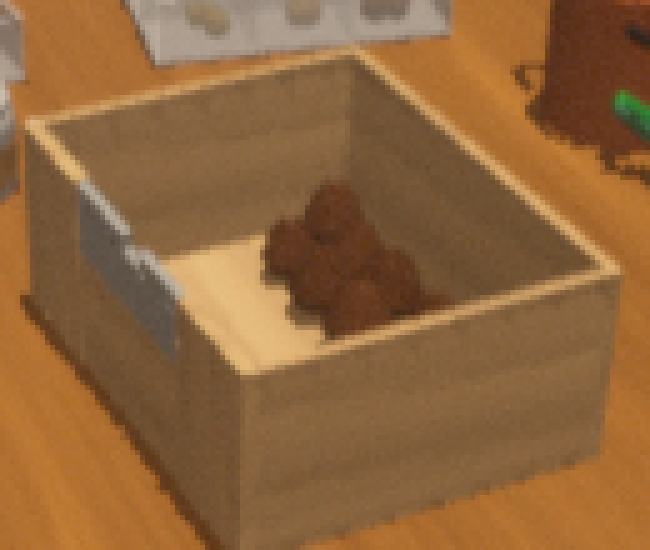

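```bash
cat >> h.py <<'E'
from scipy.spatial.transform import Rotation as R
def tool_shift(target):  # world target of TCP -> tx,ty,tz cm
    o=manip.observe(); r=R.from_quat(o["orientation"])
    return (r.inv().apply(np.array(target)-o["eef_pos"])*100).round(2)
def heading():
    r=R.from_quat(manip.observe()["orientation"]).as_matrix(); return np.degrees(np.arctan2(r[1,1],r[0,1]))
E
python3 - <<'E'
from h import *
C=np.linalg.inv(manip.get_calibration("wrist")["camera_from_world"])
o=manip.observe(); r=R.from_quat(o["orientation"])
print("cam in tool",r.inv().apply(C[:3,3]-o["eef_pos"]).round(4), (r.inv().as_matrix()@C[:3,:3]).round(3), manip.get_calibration("wrist")["fx"])
print(heading(), tool_shift([.47,.16,.30]),tool_shift([.60,-.21,.30]),manip.tip_extent)
E
```

```text
cam in tool [ 0.0647 -0.0008 -0.126 ] [[ 0.001 -0.966 -0.259]
 [ 1.     0.001  0.001]
 [-0.    -0.259  0.966]] 347.8897893148991
71.96040177364155 [-39.73 -32.73  -5.17] [-63.55 -63.89  -5.17] 0.017
```

Request:
play_rows --motion '[{"tx":-3,"ty":-2.5,"tz":-0.6,"spin":-5},{"tx":-6,"ty":-5,"tz":-1.2,"spin":-10},{"tx":-9,"ty":-7.5,"tz":-2,"spin":-15},{"tx":-12,"ty":-10,"tz":-3,"spin":-20},{"tx":-15.2,"ty":-12.5,"tz":-4,"spin":-22},{"tx":-18.3,"ty":-15,"tz":-5,"spin":-22},{"tx":-21.4,"ty":-17.6,"tz":-5,"spin":-22},{"tx":-24.5,"ty":-20.2,"tz":-5,"spin":-22}]'

```text
time_s: 1.57
eef_pos: [0.3651, 0.3251, 0.2996]
orientation: [-0.035, 0.999, 0.001, 0.001]
wrist_force: [0.1, -1.1, 0.1]
opening: 0.999
grip_force: 0.0
```

Run:
```python
from h import *
print(manip.observe()["time_s"],heading(), tool_shift([.45,.16,.30]))
```

```text
1.5667 93.99098093120982 [ -7.32 -17.06  -0.05]
```

Request:
play_rows --motion '[{"tx":-1.6,"ty":-3.6},{"tx":-3.2,"ty":-7.2},{"tx":-4.8,"ty":-10.8},{"tx":-6.4,"ty":-14.4},{"tx":-7.3,"ty":-17},{"tx":-7.3,"ty":-17},{"tx":-7.3,"ty":-17}]'

```text
schema error: expected keys tx, ty, tz, spin
```

Run:
```python
from h import *
o=manip.observe(); print(o["time_s"],heading(),o["eef_pos"],np.abs(o["qvel"]).max())
cal=manip.get_calibration("wrist"); im,d=manip.camera("wrist"); np.savez("w1.npz",im=im,d=d,T=cal["camera_from_world"])
cv2.imwrite("pics/w1.png",im)
W=cloud(cal,d)
b=(d>0)&(np.hypot(W[...,0]-.57,W[...,1]-.18)<.22)&(W[...,2]>.1)&(W[...,2]<.12); q=W[b]
r=cv2.minAreaRect(q[:,:2].astype(np.float32)); print(r,cv2.boxPoints(r).round(3).tolist())
print("next",tool_shift([.58,-.2,.30]))
```

```text
1.5667 93.99098093120982 [0.36510915 0.32507563 0.29961147] 0.9880624371072306
((0.5680347681045532, 0.17185385525226593), (0.2041362076997757, 0.2611890733242035), 4.476724147796631) [[0.4560000002384186, 0.2939999997615814], [0.47600001096725464, 0.03400000184774399], [0.6800000071525574, 0.05000000074505806], [0.6600000262260437, 0.3100000023841858]]
next [-17.71 -53.16   0.31]
```

View pics/w1.png

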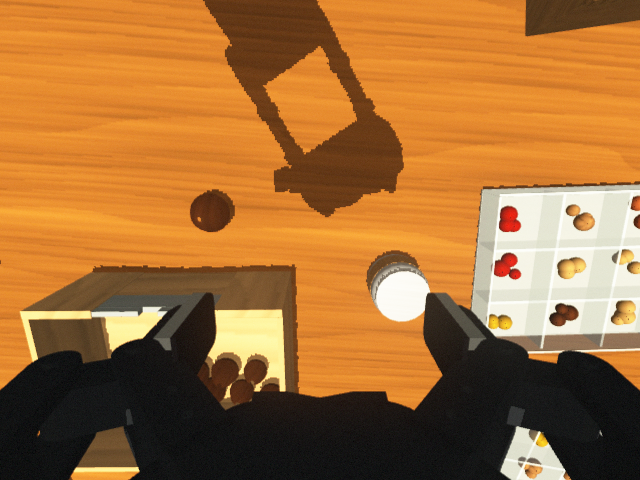

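Request:
play_rows --motion '[{"tx":-1,"ty":-3.6,"tz":0,"spin":0},{"tx":-2,"ty":-7.2,"tz":0,"spin":0},{"tx":-3.2,"ty":-10.8,"tz":0,"spin":0},{"tx":-4,"ty":-13.5,"tz":0,"spin":0},{"tx":-4.3,"ty":-15,"tz":0,"spin":0},{"tx":-4.3,"ty":-15.5,"tz":0,"spin":0},{"tx":-4.3,"ty":-15.5,"tz":0,"spin":0}]'

```text
time_s: 2.2
eef_pos: [0.4176, 0.174, 0.2983]
orientation: [-0.033, 0.999, 0.0, -0.0]
wrist_force: [0.3, 0.5, -0.8]
opening: 1.001
grip_force: 0.0
```

Run:
```python
from h import *
o=manip.observe(); print(o["time_s"],heading(),o["eef_pos"],np.abs(o["qvel"]).max())
cal=manip.get_calibration("wrist"); im,d=manip.camera("wrist"); np.savez("w1.npz",im=im,d=d,T=cal["camera_from_world"])
cv2.imwrite("pics/w2.png",im)
W=cloud(cal,d)
b=(d>0)&(np.hypot(W[...,0]-.57,W[...,1]-.18)<.22)&(W[...,2]>.1)&(W[...,2]<.12); q=W[b]
# front-wall top points along line, in frame of yaw 4.3
for yaw in [4.3]:
    a=np.radians(yaw); ex=np.array([np.cos(a),np.sin(a)]); ey=np.array([-np.sin(a),np.cos(a)])
    P=W[(d>0)&(W[...,2]>.09)&(W[...,2]<.125)]; X=P[:,:2]@ex; Y=P[:,:2]@ey
    f=(np.abs(X-np.median(X[np.abs(Y-.14)<.05]))<.02)
    for y in np.arange(.03,.27,.004):
        s=f&(np.abs(Y-y)<.002)
        if s.sum()>3: print(round(y,3),s.sum(),"x",X[s].min().round(4),X[s].max().round(4),"z",np.percentile(P[s,2],[10,50,90]).round(3), (P[s,2]>.105).sum())
print("next",tool_shift([.58,-.2,.30]))
```

```text
2.2 93.82438391795688 [0.41764139 0.17397205 0.29834267] 0.03978317392003069
0.03 65 x 0.4778 0.4869 z [0.095 0.111 0.112] 46
0.034 65 x 0.4778 0.4871 z [0.096 0.111 0.112] 46
0.038 68 x 0.4774 0.487 z [0.097 0.111 0.112] 48
0.042 64 x 0.4779 0.4871 z [0.095 0.111 0.112] 44
0.046 65 x 0.4777 0.4872 z [0.096 0.111 0.112] 43
0.05 62 x 0.4779 0.486 z [0.096 0.11  0.112] 42
0.054 60 x 0.4777 0.4863 z [0.096 0.111 0.112] 42
0.058 62 x 0.4775 0.4862 z [0.096 0.11  0.112] 42
0.062 65 x 0.4777 0.4862 z [0.097 0.11  0.112] 45
0.066 64 x 0.4779 0.486 z [0.096 0.111 0.112] 43
0.07 63 x 0.4782 0.4869 z [0.093 0.107 0.111] 36
0.074 46 x 0.4792 0.4848 z [0.095 0.109 0.111] 28
0.078 50 x 0.4794 0.4847 z [0.094 0.108 0.111] 29
0.082 50 x 0.4794 0.4847 z [0.095 0.109 0.111] 31
0.086 51 x 0.4791 0.4845 z [0.095 0.107 0.111] 28
0.09 46 x 0.4792 0.4846 z [0.095 0.109 0.111] 29
0.094 48 x 0.4792 0.4847 z [0.095 0.108 0.111] 27
0.098 46 x 0.4791 0.485 z [0.095 0.109 0.111] 30
0.102 50 x 0.4791 0.4849 z [0.096 0.108 0.111] 31
0.106 49 x 0.4794 0.4849 z [0.095 0.109 0.11 ] 30
0.11 56 x 0.479 0.4853 z [0.093
[... 1183 characters left out ...]
 [0.096 0.111 0.112] 41
0.21 63 x 0.4778 0.4862 z [0.096 0.11  0.112] 43
0.214 64 x 0.4776 0.4863 z [0.095 0.111 0.112] 43
0.218 66 x 0.4775 0.4862 z [0.096 0.111 0.112] 48
0.222 66 x 0.4774 0.4866 z [0.096 0.11  0.112] 44
0.226 65 x 0.4774 0.4864 z [0.095 0.111 0.112] 46
0.23 67 x 0.4775 0.4865 z [0.094 0.11  0.112] 46
0.234 64 x 0.4773 0.4864 z [0.095 0.11  0.112] 43
0.238 68 x 0.4775 0.4868 z [0.095 0.111 0.112] 47
0.242 67 x 0.4773 0.4869 z [0.094 0.111 0.112] 45
0.246 63 x 0.4777 0.4867 z [0.095 0.111 0.112] 45
0.25 72 x 0.4772 0.4865 z [0.095 0.111 0.112] 51
0.254 160 x 0.4775 0.4998 z [0.096 0.109 0.111] 105
0.258 73 x 0.4773 0.4994 z [0.1   0.111 0.112] 62
next [-13.67 -38.5   -0.2 ]
```

View pics/w2.png

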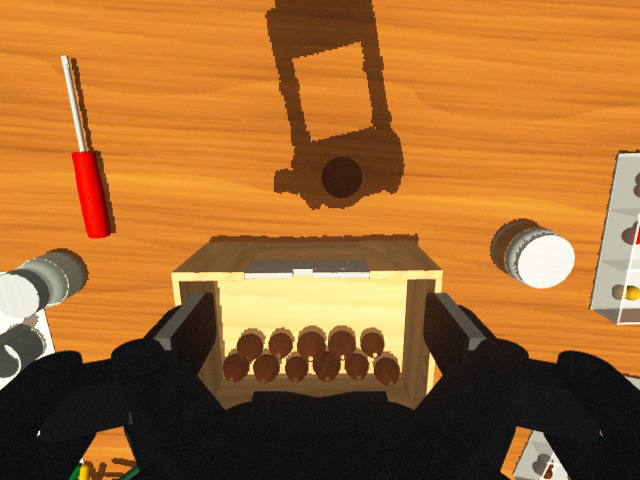

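Request:
play_rows --motion '[{"tx":-0.5,"ty":-2.5,"tz":0,"spin":0},{"tx":-1.5,"ty":-6,"tz":0,"spin":0},{"tx":-2.5,"ty":-10,"tz":0,"spin":0},{"tx":-3.5,"ty":-14,"tz":0,"spin":0},{"tx":-4.5,"ty":-18,"tz":0,"spin":0},{"tx":-5.5,"ty":-22,"tz":0,"spin":0},{"tx":-6.5,"ty":-25.5,"tz":0,"spin":0},{"tx":-7.5,"ty":-28,"tz":0,"spin":0}]'

```text
time_s: 2.92
eef_pos: [0.5127, -0.1007, 0.2983]
orientation: [-0.035, 0.999, -0.0, 0.0]
wrist_force: [-0.5, 0.1, 1.4]
opening: 1.001
grip_force: 0.0
```

Request:
play_rows --motion '[{"tx":-1.3,"ty":-3.6,"tz":0,"spin":0},{"tx":-2.6,"ty":-7,"tz":0,"spin":0},{"tx":-3.6,"ty":-10,"tz":0,"spin":0},{"tx":-4,"ty":-11.4,"tz":0,"spin":0},{"tx":-4,"ty":-11.4,"tz":0,"spin":0},{"tx":-4,"ty":-11.4,"tz":0,"spin":0}]'

```text
time_s: 3.42
eef_pos: [0.5597, -0.2091, 0.2976]
orientation: [-0.035, 0.999, 0.001, -0.001]
wrist_force: [0.2, 0.6, 0.0]
opening: 0.999
grip_force: 0.0
```

Run:
```python
from h import *
o=manip.observe(); print(o["time_s"],heading(),o["eef_pos"],np.abs(o["qvel"]).max())
cal=manip.get_calibration("wrist"); im,d=manip.camera("wrist"); np.savez("w3.npz",im=im,d=d,T=cal["camera_from_world"])
cv2.imwrite("pics/w3.png",im)
W=cloud(cal,d)
m=(d>0)&(np.hypot(W[...,0]-.62,W[...,1]+.21)<.09)
g=W[m&(W[...,2]>.145)&(W[...,2]<.16)]; r=cv2.minAreaRect(g[:,:2].astype(np.float32)); print("top",len(g),g.mean(0).round(4),r,cv2.boxPoints(r).round(4).tolist())
g=W[m&(W[...,2]>.037)&(W[...,2]<.043)]; 
A=np.c_[2*g[:,:2],np.ones(len(g))]; s=np.linalg.lstsq(A,(g[:,:2]**2).sum(1),rcond=None)[0]; print("rim",len(g),s[:2].round(4),np.sqrt(s[2]+s[0]**2+s[1]**2).round(4))
g=W[m&(W[...,2]>.082)&(W[...,2]<.092)]; r=cv2.minAreaRect(g[:,:2].astype(np.float32)); print("bridge",len(g),g.mean(0).round(4),cv2.boxPoints(r).round(4).tolist())
```

```text
3.4167 93.9740630841804 [ 0.55968561 -0.20909145  0.29763827] 0.028336514172753773
top 366 [ 0.6074 -0.2088  0.1522] ((0.6084063649177551, -0.20854346454143524), (0.018104394897818565, 0.013257846236228943), 74.613525390625) [[0.5996000170707703, -0.21549999713897705], [0.6123999953269958, -0.21899999678134918], [0.6172000169754028, -0.20160000026226044], [0.6043999791145325, -0.1981000006198883]]
rim 305 [ 0.6181 -0.2095] 0.0353
bridge 185 [ 0.5967 -0.2056  0.0889] [[0.5896000266075134, -0.21070000529289246], [0.6015999913215637, -0.21400000154972076], [0.6051999926567078, -0.2004999965429306], [0.5932999849319458, -0.1973000019788742]]
```

View pics/w3.png

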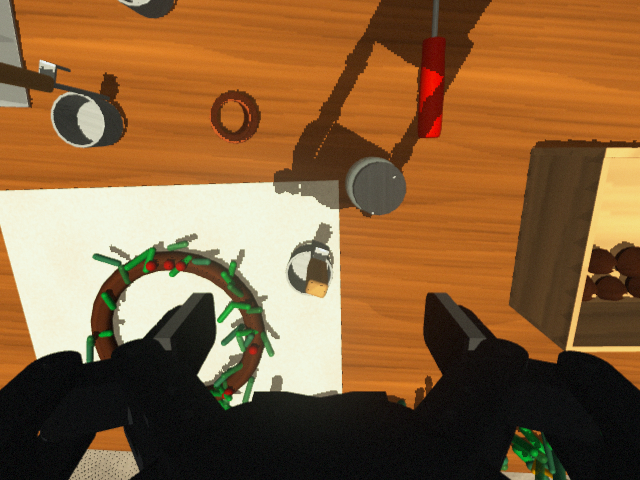

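Request:
play_rows --motion '[{"tx":-1.5,"ty":-0.1,"tz":1,"spin":5},{"tx":-3,"ty":-0.2,"tz":3,"spin":10},{"tx":-4.3,"ty":-0.28,"tz":5,"spin":15},{"tx":-4.86,"ty":-0.28,"tz":7,"spin":19.4},{"tx":-4.86,"ty":-0.28,"tz":9,"spin":19.4},{"tx":-4.86,"ty":-0.28,"tz":10,"spin":19.4},{"tx":-4.86,"ty":-0.28,"tz":10,"spin":19.4}]'

```text
time_s: 4.05
eef_pos: [0.6059, -0.2069, 0.195]
orientation: [0.133, 0.991, 0.001, -0.003]
wrist_force: [-0.5, 0.5, -0.5]
opening: 0.999
grip_force: 0.0
```

Run:
```python
from h import *
o=manip.observe(); print(o["time_s"],heading(),o["eef_pos"])
print(tool_shift([.6084,-.2085,.126]))
```

```text
4.05 74.69431491206552 [ 0.60585413 -0.20692622  0.19502508]
[-0.34 -0.09  6.9 ]
```

Request:
play_rows --motion '[{"tx":-0.1,"ty":-0.05,"tz":2,"spin":0},{"tx":-0.2,"ty":-0.1,"tz":4,"spin":0},{"tx":-0.25,"ty":-0.1,"tz":6,"spin":0},{"tx":-0.25,"ty":-0.1,"tz":7.1,"spin":0},{"tx":-0.25,"ty":-0.1,"tz":7.1,"spin":0},{"tx":-0.25,"ty":-0.1,"tz":7.1,"spin":0}]'

```text
time_s: 4.55
eef_pos: [0.6104, -0.2111, 0.1279]
orientation: [0.134, 0.991, 0.0, 0.0]
wrist_force: [-0.0, -0.3, 0.7]
opening: 1.0
grip_force: 0.0
```

Run:
```python
from h import *
o=manip.observe(); print(o["time_s"],heading(),o["eef_pos"],o["wrist_force"])
print(tool_shift([.6084,-.2085,.126]))
```

```text
4.55 74.59148755462981 [ 0.61040299 -0.21105458  0.1278895 ] [-0.00149117 -0.28558203  0.66228398]
[0.26 0.19 0.19]
```

Request:
play_rows --motion '[{"tx":0.25,"ty":0.19,"tz":0.19,"spin":0},{"tx":0.25,"ty":0.19,"tz":0.19,"spin":0},{"tx":0.25,"ty":0.19,"tz":0.19,"spin":0}]'

```text
time_s: 4.8
eef_pos: [0.6091, -0.2091, 0.1268]
orientation: [0.134, 0.991, -0.0, 0.001]
wrist_force: [-0.9, -0.4, -0.4]
opening: 0.996
grip_force: 0.0
```

Request:
play_rows --motion '[{"tx":0,"ty":0,"tz":0,"spin":0},{"tx":0,"ty":0,"tz":0,"spin":0},{"tx":0,"ty":0,"tz":0,"spin":0},{"tx":0,"ty":0,"tz":0,"spin":0},{"tx":0,"ty":0,"tz":0,"spin":0},{"tx":0,"ty":0,"tz":0,"spin":0},{"tx":0,"ty":0,"tz":0,"spin":0},{"tx":0,"ty":0,"tz":0,"spin":0}]' --jaw -1 --squeeze 60

```text
time_s: 5.47
eef_pos: [0.6085, -0.2089, 0.1254]
orientation: [0.134, 0.991, 0.0, -0.0]
wrist_force: [-0.2, 1.1, 0.7]
opening: 0.208
grip_force: 58.7
```

Request:
play_rows --motion '[{"tx":0,"ty":0,"tz":-1,"spin":0},{"tx":0,"ty":0,"tz":-3,"spin":0},{"tx":0,"ty":0,"tz":-6,"spin":0},{"tx":0,"ty":0,"tz":-9,"spin":0},{"tx":0,"ty":0,"tz":-12,"spin":-5},{"tx":0,"ty":0,"tz":-15,"spin":-10},{"tx":0,"ty":0,"tz":-16.5,"spin":-15},{"tx":0,"ty":0,"tz":-16.5,"spin":-19.6}]'

```text
time_s: 6.13
eef_pos: [0.611, -0.2102, 0.2972]
orientation: [-0.038, 0.999, -0.002, 0.005]
wrist_force: [-0.5, 0.2, -0.6]
opening: 0.202
grip_force: 58.6
```

Run:
```python
from h import *
o=manip.observe(); print(o["time_s"],heading(),o["eef_pos"],o["wrist_force"],o["grip_force"])
print(tool_shift([.4798,.1614,.27]))
```

```text
6.1333 94.40743438875307 [ 0.61102895 -0.21019717  0.29724065] [-0.50478586  0.15783725 -0.55938371] 58.55903506278992
[10.25 38.07  2.43]
```

Request:
play_rows --motion '[{"tx":0.5,"ty":1.5,"tz":0,"spin":0},{"tx":1.2,"ty":4.5,"tz":0,"spin":0},{"tx":2,"ty":8,"tz":0,"spin":0},{"tx":3,"ty":11.5,"tz":0,"spin":0},{"tx":4,"ty":15,"tz":0,"spin":0},{"tx":5,"ty":18.5,"tz":0,"spin":0},{"tx":6,"ty":22,"tz":0,"spin":0},{"tx":6.9,"ty":25.5,"tz":0,"spin":0}]'

```text
time_s: 6.8
eef_pos: [0.5199, 0.0416, 0.2908]
orientation: [-0.036, 0.999, -0.0, 0.0]
wrist_force: [1.2, 0.3, -1.1]
opening: 0.202
grip_force: 58.7
```

Request:
play_rows --motion '[{"tx":1,"ty":3.4,"tz":0,"spin":0},{"tx":2,"ty":6.8,"tz":0,"spin":0},{"tx":2.8,"ty":9.8,"tz":0.5,"spin":0},{"tx":3.2,"ty":11.8,"tz":1,"spin":0},{"tx":3.2,"ty":12.5,"tz":1.5,"spin":0},{"tx":3.2,"ty":12.5,"tz":1.5,"spin":0},{"tx":3.2,"ty":12.5,"tz":1.5,"spin":0},{"tx":3.2,"ty":12.5,"tz":1.5,"spin":0}]'

```text
time_s: 7.47
eef_pos: [0.4807, 0.1617, 0.2756]
orientation: [-0.036, 0.999, -0.0, 0.0]
wrist_force: [-0.0, -0.2, -0.7]
opening: 0.201
grip_force: 58.8
```

Run:
```python
from h import *
o=manip.observe(); print(o["time_s"],heading(),o["eef_pos"],o["wrist_force"],o["grip_force"],np.abs(o["qvel"]).max())
print("to hover",tool_shift([.4798,.1614,.25]))
# scoop in hand: side, scene and wrist cams; in bin-rot frame relative to TCP
a=np.radians(4.3); Rb=np.array([[np.cos(a),np.sin(a)],[-np.sin(a),np.cos(a)]])
for c in ["scene","side","wrist"]:
    cal=manip.get_calibration(c); im,d=manip.camera(c); cv2.imwrite(f"pics/{c}4.png",im); np.savez(f"{c}4.npz",im=im,d=d,T=cal["camera_from_world"])
    W=cloud(cal,d); Q=W-o["eef_pos"]; B=Q[...,:2]@Rb.T
    m=(d>0)&(Q[...,2]<-.02)&(Q[...,2]>-.135)&(np.abs(B).max(-1)<.075)
    for lo,hi in [(-.13,-.12),(-.115,-.1),(-.10,-.09),(-.08,-.06),(-.06,-.05),(-.05,-.04),(-.043,-.037),(-.037,-.025)]:
        s=m&(Q[...,2]>lo)&(Q[...,2]<hi)
        if s.sum()>2: print(c,lo,hi,s.sum(),"x",np.percentile(B[s][:,0],[2,98]).round(4),"y",np.percentile(B[s][:,1],[2,98]).round(4),"zmin/max",Q[s][:,2].min().round(3),Q[s][:,2].max().round(3))
im=cv2.imread("pics/side4.png")
u,v=320,160; cv2.imwrite("pics/side4c.png",cv2.resize(im[60:220,230:430],None,fx=3.7,fy=3.7,interpolation=3))
```

```text
7.4667 94.11455742781999 [0.48065349 0.16165501 0.27564754] [-0.03572695 -0.18355474 -0.68520935] 58.829503655433655 0.010387048053124154
to hover [ 0.09 -0.02  2.56]
scene -0.13 -0.12 14 x [0.0051 0.053 ] y [-0.0193  0.0182] zmin/max -0.124 -0.12
scene -0.115 -0.1 148 x [0.003  0.0559] y [-0.0258  0.0245] zmin/max -0.115 -0.1
scene -0.1 -0.09 88 x [0.0023 0.0554] y [-0.0256  0.0261] zmin/max -0.1 -0.09
scene -0.08 -0.06 29 x [-0.0031  0.0528] y [-0.0234  0.0185] zmin/max -0.08 -0.061
scene -0.06 -0.05 16 x [-0.0157  0.0024] y [-0.0071  0.0082] zmin/max -0.06 -0.05
scene -0.05 -0.04 18 x [-0.0162  0.0029] y [-0.0067  0.007 ] zmin/max -0.05 -0.042
scene -0.043 -0.037 5 x [-0.0138  0.0028] y [-0.0067  0.003 ] zmin/max -0.042 -0.038
scene -0.037 -0.025 13 x [-0.01    0.0067] y [-0.0088  0.0094] zmin/max -0.037 -0.027
side -0.13 -0.12 28 x [-0.0028  0.0402] y [-0.0276  0.0025] zmin/max -0.125 -0.12
side -0.115 -0.1 179 x [-0.0036  0.0497] y [-0.0283  0.0247] zmin/max -0.115 -0.1
side -0.1 -0.09 161 x [-0.0032  0.0523] y [-0.029   0.0255] zmin/max -0.1 -0.09
side -0.08 -0.06 30 x [-0.004 
[... 263 characters left out ...]
94  0.0016] zmin/max -0.042 -0.037
side -0.037 -0.025 49 x [-0.0193  0.0048] y [-0.0118  0.0051] zmin/max -0.037 -0.025
wrist -0.13 -0.12 38 x [-0.0015  0.0167] y [-0.0228  0.0191] zmin/max -0.123 -0.12
wrist -0.115 -0.1 160 x [0.0049 0.0271] y [-0.024  0.023] zmin/max -0.115 -0.1
wrist -0.1 -0.09 124 x [0.004  0.0173] y [-0.0249  0.0229] zmin/max -0.1 -0.09
wrist -0.06 -0.05 60 x [-0.0178 -0.0171] y [-0.0074  0.0056] zmin/max -0.056 -0.05
wrist -0.05 -0.04 141 x [-0.0178 -0.0171] y [-0.0073  0.0058] zmin/max -0.05 -0.04
wrist -0.043 -0.037 102 x [-0.0178 -0.0076] y [-0.0075  0.0058] zmin/max -0.043 -0.037
wrist -0.037 -0.025 875 x [-0.0174 -0.0052] y [-0.0081  0.0063] zmin/max -0.037 -0.025
```

View pics/side4c.png

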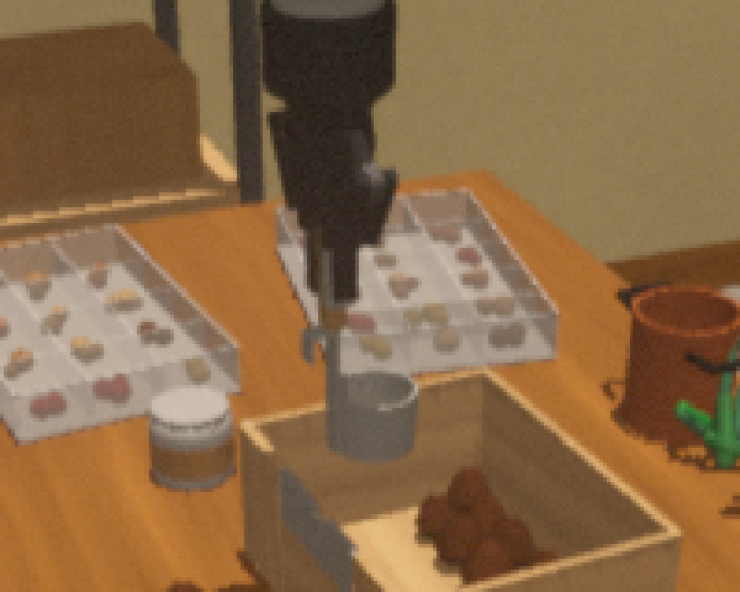

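Request:
play_rows --motion '[{"tx":0.05,"ty":0.02,"tz":2,"spin":0},{"tx":0.1,"ty":0.04,"tz":4,"spin":0},{"tx":0.14,"ty":0.06,"tz":6,"spin":0},{"tx":0.14,"ty":0.06,"tz":8,"spin":-0.2},{"tx":0.14,"ty":0.06,"tz":9,"spin":-0.2},{"tx":0.14,"ty":0.06,"tz":9,"spin":-0.2},{"tx":0.14,"ty":0.06,"tz":9,"spin":-0.2},{"tx":0.14,"ty":0.06,"tz":9,"spin":-0.2}]'

```text
time_s: 8.28
eef_pos: [0.4798, 0.1632, 0.1867]
orientation: [-0.038, 0.999, 0.0, 0.001]
wrist_force: [0.5, -0.5, -1.2]
opening: 0.205
grip_force: 58.8
```

Run:
```python
from h import *
o=manip.observe(); print(o["time_s"],heading(),o["eef_pos"],o["wrist_force"],o["grip_force"],np.abs(o["qvel"]).max())
print("home",tool_shift([.4792,.1622,.1404]))
a=np.radians(4.3); Rb=np.array([[np.cos(a),np.sin(a)],[-np.sin(a),np.cos(a)]])
c="wrist"
cal=manip.get_calibration(c); im,d=manip.camera(c)
W=cloud(cal,d); B=W[...,:2]@Rb.T; Q=W-o["eef_pos"]; T=o["eef_pos"][:2]@Rb.T
s=(d>0)&(Q[...,2]<-.038)&(Q[...,2]>-.056)&(np.abs(B-T-[-.0175,0]).max(-1)<.012)
print("tip",s.sum(),np.percentile(B[s][:,0],[2,50,98]).round(4),np.percentile(B[s][:,1],[1,99]).round(4),Q[s][:,2].min())
p=np.polyfit(B[s][:,1],B[s][:,0],1); print("tip yaw off deg",-np.degrees(p[0]))
l=(d>0)&(W[...,2]>.104)&(W[...,2]<.116)&(np.abs(B[...,0]-.482)<.006)
y=np.sort(B[l][:,1]); g=np.diff(y); i=np.argsort(g)[-3:]; print("gaps",[(y[k].round(4),y[k+1].round(4)) for k in i], "lip x",np.percentile(B[l][:,0],[1,99]))
l=(d>0)&(W[...,2]>.06)&(W[...,2]<.10)&(np.abs(B[...,0]-.478)<.01)&(np.abs(B[...,1]-.131)<.05); print("wall face",l.sum(),np.median(B[l][:,0]) if l.any() else 0)
```

```text
8.2833 94.32891781188559 [0.47984423 0.16316494 0.18668544] [ 0.54777927 -0.46581253 -1.19601149] 58.80540490150452 0.011962749220687309
home [ 0.08 -0.09  4.63]
tip 238 [0.4728 0.4732 0.4735] [0.1192 0.1327] -0.05587670179445403
tip yaw off deg 0.33359843465829125
gaps [(np.float64(0.1367), np.float64(0.1371)), (np.float64(0.1348), np.float64(0.1353)), (np.float64(0.1151), np.float64(0.1341))] lip x [0.47778659 0.48667028]
wall face 1975 0.4796168532960876
```

Request:
play_rows --motion '[{"tx":0.07,"ty":-0.14,"tz":0,"spin":0},{"tx":0.07,"ty":-0.14,"tz":0.5,"spin":0},{"tx":0.07,"ty":-0.14,"tz":1.2,"spin":0},{"tx":0.07,"ty":-0.14,"tz":1.8,"spin":0},{"tx":0.07,"ty":-0.14,"tz":2.4,"spin":0},{"tx":0.07,"ty":-0.14,"tz":3,"spin":0},{"tx":0.07,"ty":-0.14,"tz":3,"spin":0},{"tx":0.07,"ty":-0.14,"tz":3,"spin":0}]'

```text
time_s: 9.0
eef_pos: [0.4776, 0.1616, 0.1545]
orientation: [-0.038, 0.999, -0.0, -0.001]
wrist_force: [-0.4, -0.5, -1.5]
opening: 0.2
grip_force: 58.8
```

Run:
```python
from h import *
o=manip.observe(); a=np.radians(4.3); Rb=np.array([[np.cos(a),np.sin(a)],[-np.sin(a),np.cos(a)]])
T=o["eef_pos"][:2]@Rb.T; print(o["time_s"],heading(),o["eef_pos"],o["wrist_force"],"bin",T)
c="wrist"
cal=manip.get_calibration(c); im,d=manip.camera(c)
W=cloud(cal,d); B=W[...,:2]@Rb.T; Q=W-o["eef_pos"]
s=(d>0)&(Q[...,2]<-.038)&(Q[...,2]>-.055)&(np.abs(B-T-[-.0175,0]).max(-1)<.009)&(B[...,0]-T[0]<-.0165)
print("tip",s.sum(),np.percentile(B[s][:,0],[2,50,98]).round(4),np.percentile(B[s][:,1],[1,99]).round(4))
l=(d>0)&(W[...,2]>.104)&(W[...,2]<.116)&(np.abs(B[...,0]-.482)<.0045)
y=np.sort(B[l][:,1]); g=np.diff(y); i=np.argsort(g)[-3:]; print("gaps",[(y[k].round(4),y[k+1].round(4)) for k in i])
```

```text
9.0 94.3633283895003 [0.47756435 0.16164818 0.1545403 ] [-0.42951298 -0.52749128 -1.45430799] bin [0.48834025 0.12538599]
tip 231 [0.4703 0.4706 0.471 ] [0.1178 0.1313]
gaps [(np.float64(0.1058), np.float64(0.1061)), (np.float64(0.1451), np.float64(0.1454)), (np.float64(0.115), np.float64(0.1339))]
```

Request:
play_rows --motion '[{"tx":-0.15,"ty":0,"tz":0,"spin":0},{"tx":-0.15,"ty":0,"tz":0.4,"spin":0},{"tx":-0.15,"ty":0,"tz":0.8,"spin":0},{"tx":-0.15,"ty":0,"tz":1.1,"spin":0},{"tx":-0.15,"ty":0,"tz":1.2,"spin":0},{"tx":-0.15,"ty":0,"tz":1.2,"spin":0},{"tx":-0.15,"ty":0,"tz":1.2,"spin":0}]'

```text
time_s: 9.63
eef_pos: [0.4795, 0.1618, 0.1432]
orientation: [-0.038, 0.999, -0.0, -0.0]
wrist_force: [-0.3, -0.6, -0.6]
opening: 0.199
grip_force: 58.8
```

Request:
play_rows --motion '[{"tx":0,"ty":0,"tz":0.1,"spin":0},{"tx":0,"ty":0,"tz":0.2,"spin":0},{"tx":0,"ty":0,"tz":0.2,"spin":0},{"tx":0,"ty":0,"tz":0.2,"spin":0}]'

```text
time_s: 9.97
eef_pos: [0.4796, 0.1619, 0.1414]
orientation: [-0.038, 0.999, -0.0, -0.0]
wrist_force: [0.5, 0.1, -2.0]
opening: 0.2
grip_force: 58.8
```

Request:
play_rows --motion '[{"tx":0,"ty":0,"tz":0.07,"spin":0},{"tx":0,"ty":0,"tz":0.07,"spin":0},{"tx":0,"ty":0,"tz":0.07,"spin":0}]'

```text
time_s: 10.22
eef_pos: [0.4796, 0.1618, 0.1407]
orientation: [-0.038, 0.999, -0.0, -0.0]
wrist_force: [0.1, -0.2, -0.7]
opening: 0.202
grip_force: 58.8
```

Request:
play_rows --motion '[{"tx":0,"ty":0,"tz":0.07,"spin":0},{"tx":0,"ty":0,"tz":0.07,"spin":0},{"tx":0,"ty":0,"tz":0.07,"spin":0}]'

```text
time_s: 10.47
eef_pos: [0.4795, 0.1618, 0.1399]
orientation: [-0.038, 0.999, -0.0, -0.0]
wrist_force: [0.5, -0.2, -1.4]
opening: 0.205
grip_force: 58.8
```

Request:
play_rows --motion '[{"tx":0,"ty":0,"tz":0.07,"spin":0},{"tx":0,"ty":0,"tz":0.07,"spin":0},{"tx":0,"ty":0,"tz":0.07,"spin":0}]'

```text
time_s: 10.72
eef_pos: [0.4796, 0.1619, 0.1393]
orientation: [-0.038, 0.999, 0.0, 0.0]
wrist_force: [-0.1, 0.2, -1.0]
opening: 0.2
grip_force: 58.9
```

Request:
play_rows --motion '[{"tx":0,"ty":0,"tz":0.07,"spin":0},{"tx":0,"ty":0,"tz":0.07,"spin":0},{"tx":0,"ty":0,"tz":0.07,"spin":0}]'

```text
time_s: 10.97
eef_pos: [0.4797, 0.1619, 0.1392]
orientation: [-0.038, 0.999, -0.0, 0.0]
wrist_force: [-1.6, -0.0, 4.3]
opening: 0.201
grip_force: 59.6
```

Request:
play_rows --motion '[{"tx":0,"ty":0,"tz":0,"spin":0},{"tx":0,"ty":0,"tz":0,"spin":0},{"tx":0,"ty":0,"tz":0,"spin":0},{"tx":0,"ty":0,"tz":0,"spin":0},{"tx":0,"ty":0,"tz":0,"spin":0},{"tx":0,"ty":0,"tz":0,"spin":0}]' --jaw 0.2 --squeeze 20

```text
time_s: 11.47
eef_pos: [0.4795, 0.1618, 0.1384]
orientation: [-0.038, 0.999, -0.0, -0.0]
wrist_force: [0.8, -0.5, 1.6]
opening: 0.597
grip_force: 0.0
```

Request:
play_rows --motion '[{"tx":0,"ty":0,"tz":-0.5,"spin":0},{"tx":0,"ty":0,"tz":-1.5,"spin":0},{"tx":0,"ty":0,"tz":-3,"spin":0},{"tx":0,"ty":0,"tz":-5,"spin":0},{"tx":0,"ty":0,"tz":-7.5,"spin":0},{"tx":0,"ty":0,"tz":-10,"spin":0},{"tx":0,"ty":0,"tz":-12,"spin":0},{"tx":0,"ty":0,"tz":-12,"spin":0}]'

```text
time_s: 12.13
eef_pos: [0.483, 0.1627, 0.2649]
orientation: [-0.038, 0.999, 0.001, 0.006]
wrist_force: [0.7, 1.2, -0.0]
opening: 0.604
grip_force: 0.0
```

Run:
```python
from h import *
o=manip.observe(); a=np.radians(4.3); Rb=np.array([[np.cos(a),np.sin(a)],[-np.sin(a),np.cos(a)]])
print(o["time_s"],o["eef_pos"],o["wrist_force"],o["opening"])
for c in ["wrist","side"]:
    cal=manip.get_calibration(c); im,d=manip.camera(c)
    W=cloud(cal,d); B=W[...,:2]@Rb.T
    m=(d>0)&(np.abs(B[...,1]-.1246)<.03)
    for lo,hi in [(.085,.099),(.1,.107),(.12,.16),(.16,.175)]:
        s=m&(W[...,2]>lo)&(W[...,2]<hi)&(np.abs(B[...,0]-.485)<.025)
        if lo<.11: s&=(B[...,0]<.4775)
        if s.sum()>2: print(c,lo,s.sum(),"x",np.percentile(B[s][:,0],[2,98]).round(4),"y",np.percentile(B[s][:,1],[2,98]).round(4),"z",np.percentile(W[s][:,2],[1,99]).round(4))
    cv2.imwrite(f"pics/{c}5.png",im)
a=cv2.resize(cv2.imread("pics/side5.png")[140:270,280:430],(600,520),interpolation=3)
cv2.imwrite("pics/fin.png",a)
```

```text
12.1333 [0.48304883 0.16271182 0.26487654] [ 0.74650344  1.15364326 -0.02465879] 0.6037495551082788
wrist 0.085 52 x [0.4727 0.4736] y [0.1183 0.1312] z [0.0856 0.0989]
wrist 0.1 85 x [0.4733 0.4771] y [0.1185 0.131 ] z [0.1004 0.1053]
wrist 0.12 351 x [0.4853 0.4891] y [0.1163 0.1334] z [0.1205 0.1597]
wrist 0.16 545 x [0.4871 0.5004] y [0.1164 0.1332] z [0.1605 0.1683]
side 0.085 31 x [0.4708 0.4774] y [0.0969 0.1489] z [0.0857 0.0988]
side 0.1 13 x [0.4719 0.4769] y [0.1179 0.1437] z [0.1005 0.1046]
side 0.12 111 x [0.4834 0.4984] y [0.1132 0.1303] z [0.1206 0.1598]
side 0.16 37 x [0.4855 0.4978] y [0.1134 0.1317] z [0.1602 0.1693]
```

View pics/fin.png

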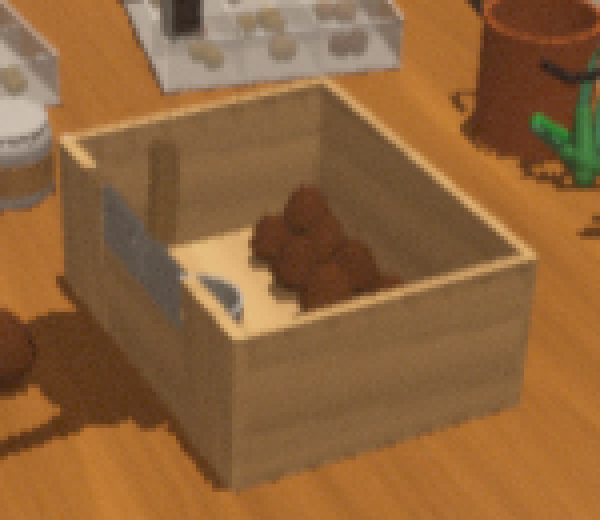

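View pics/wrist5.png

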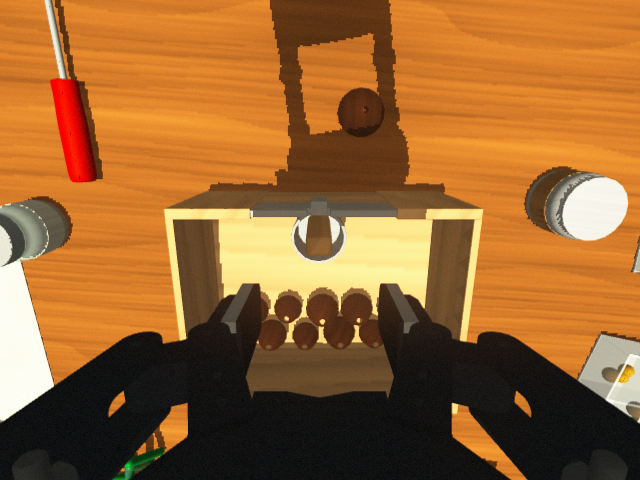

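```bash
python3 -c "
from workcell import manip
print(manip.close_job())"
```

```text
the job is handed in; nothing more can be done
None
```

The leftmost scoop now hangs by its hook in the lip's notch with its cup inside the bin. It is released and the gripper is clear. The last camera check put the hook within about 1 mm of the notch's middle and the grip's top at its fully-home height. Contact on the way down read about 4 N, and the job was handed in at about 12 s.

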